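# Stack the full parts tray on the base tray

## Robot

A 6-joint arm with a two-finger parallel gripper is mounted at the origin on the work surface. World frame = base frame: x ahead of the robot, y to its left, z up, the work surface at z = 0. Lengths are in m, angles in rad, forces in N, time in s.
With the tool pointing down it reaches from about 0.25 to 0.775 m from the base axis. Payload 4 kg.
Tool frame: the origin (TCP) lies at the very end of the fingers, on their centre line; the grasp point (between the pads) lies 19 mm behind it; z points along the fingers, y is the line along which they close (so a half turn about z gives the same grasp; the last joint's range is limited). The gripper opens to 94 mm and grips with 3 to 60 N. Pads are 16 mm wide; open, the fingers measure 119 mm over their backs; the gripper's body (75 mm by 177 mm) begins 78 mm behind the grasp point.
Start: joints at [-1.438, 0.087, 1.371, -0, 1.684, -0.103], TCP at [0.128, -0.535, 0.206] pointing down, gripper open.
Joint ranges: [-3.1, 3.1], [-0.76, 2.03], [0.27, 2.55], [-1.08, 4.22], [0.17, 2.65], [-2.57, 2.57]. Speed limits (rad/s): [2.79, 2.79, 3.14, 3.14, 3.14, 3.14].

## Interface

Orientations are given as a unit quaternion [x, y, z, w].
In Python, from plant import bot, viewer gives the robot as it stands.
- The arm moves only by the shell command python3 -m inch 'ROWS' [FORCE]. ROWS is JSON, a list that holds one entry, the list of rows, each a list of 7 numbers: the shift along the tool's x, y, z in mm, then the turn, a rotation vector about the tool's x, y, z in rad, then the finger opening in mm, from 0 to 94. In form: [[[tx, ty, tz, rx, ry, rz, grip], ...]]. A call has exactly 10 rows; each row is the pose to reach, as a shift and turn from the pose commanded when the call began, along the tool's axes at that moment; what a row does not reach only later rows make up. A row lasts 1/12 s, in which the tool goes at most 41.7 mm and 7.16 degrees, less where a joint would pass 70% of its speed; a pose out of reach is approached as far as the arm can. A call with a gripper value outside its range is refused whole. The fingers move at their own pace and stop on an object; FORCE is the grip in N (left out, the last holds). Time passes only in rows, so rows that repeat a pose let the fingers close, or fill a call up. It gives the time, the measured TCP pose, the force, the opening and the grip force at its end, in the units of the state.
- bot.read_state(): the state, without advancing time (a new reading comes with each control period).
- viewer.capture(name): name is "scene" or "side" or "wrist"; returns a dict with "color" (384x512x3 uint8, blue, green, red), "mtx" (3x3 intrinsics, pixels), "k1" (the pictures are not rectified: a ray, as slopes to the right and down, at radius r is drawn at 1 + k1 r^2 times it, then the intrinsics apply), "R" (3x3) and "t" (3): a world point X has camera coordinates R X + t; the wrist camera has in their place "T_tool_cam" (4x4, takes a point from camera to tool coordinates, whose origin is the TCP and whose axes are the flange's). Camera axes: x right, y down, z forward; pixel columns grow to the right and rows downward; lengths in m; the calibration is good to about 2 mm. A picture is of the moment at which its call begins: read the wrist's pose just before it. There is no depth.
- bot.finish_job(): hands the job in; it is judged then, once.
The state is a dict: "clock": time; "q": joint angles; "qd": joint speeds; "joint_torque": joint torques, N m; "tool_pos": TCP position; "tool_rot": TCP orientation; "wrist_force": force on the tool from outside, world axes, zero at the start; "torque": the same for the moment, N m; "grip_width": finger opening in m; "grip_force": force on a finger pad.
Only numpy, scipy, OpenCV 4.12 (cv2) and the standard library are available. Lean on these libraries where they do the work, as an engineer would, in place of code of your own. Each camera call takes 0.05 s, during which the arm holds its last target. There are 200 camera calls.

## Task

One of the two identical closed trays is full of cut parts and the other is empty; only their weight tells. Stack the full one on the open base tray so that its four corner pins drop into the sockets and it sits fully home, lowering it in the hand rather than dropping it from above; leave the empty one standing on its pins on the bench, clear of the base. Keep both trays upright and leave the other things on the bench where they are.

Things in the scene. Friction and masses are not known exactly. Their poses are not given: they have to be found in the camera images.
- base: low cradle 216x126 mm screwed to the bench, holding an open base tray 176x126 mm with four 32 mm square corner posts, flat tops 50 mm above the bench, low walls between. Origin at the cradle's centre on the bench, x along length, z up. A tray fits either way round; fully home its underside rests on the posts, its origin 36 mm above this one; with pins only standing on the post tops, 50 mm
- base_top (a point): point 50 mm above the cradle's centre, level with the post tops. The base tray has end play: it lies off this point by up to 8 mm either way along the base's x (not told; about 15 N moves it), not along y. In each post top a round socket, 16 mm diameter, 1 mm chamfer, 18 mm deep, at x=+-72, y=+-47 mm from the base tray's own centre
- tray_a: one of two look-alike closed trays, 178x128 mm, 104 high; only one is full (0.55-0.83 kg, evenly spread; empty 0.27-0.33), either may be. Origin central, level with the pin tips (0 on the bench); x along length and handle, z up. Four corner pins point down: 14 mm thick, 1 mm chamfer, 14 mm long up to the flat underside, at x=+-72, y=+-47 mm. Lid top at z=68 mm
- tray_b: one of two look-alike closed trays, 178x128 mm, 104 high; only one is full (0.55-0.83 kg, evenly spread; empty 0.27-0.33), either may be. Origin central, level with the pin tips (0 on the bench); x along length and handle, z up. Four corner pins point down: 14 mm thick, 1 mm chamfer, 14 mm long up to the flat underside, at x=+-72, y=+-47 mm. Lid top at z=68 mm
- tray_a_handle (a point): middle of this tray's wooden bar handle, 94 mm above the tray's origin: bar 120 mm long (tray x), 20 wide, 20 high (84 to 104 mm above pin tips), on an end block at each end; under its middle 88 mm an open 16 mm gap above the lid
- tray_b_handle (a point): middle of this tray's wooden bar handle, 94 mm above the tray's origin: bar 120 mm long (tray x), 20 wide, 20 high (84 to 104 mm above pin tips), on an end block at each end; under its middle 88 mm an open 16 mm gap above the lid
- glue: bystander, not to be disturbed: small squat glue jar, 38 mm wide, 58 mm high; origin at the centre of its underside
- sander: bystander, not to be disturbed: cork sanding block 75x36x30 mm; origin at the centre of its underside
- hammer: bystander, not to be disturbed: hammer lying down; origin at the centre of its underside
- mug: bystander, not to be disturbed: white mug, 80 mm wide, 90 mm high; origin at the centre of its underside
- tin: bystander, not to be disturbed: tin can, 90 mm wide, 100 mm high; origin at the centre of its underside
- tape: bystander, not to be disturbed: roll of paper tape 90 mm wide, 30 mm high; origin at the centre of its underside
- blank: bystander, not to be disturbed: flat plywood blank about 150x70x18 mm; origin at the centre of its underside
Things that resemble listed ones, but are neither listed nor needed, are in the scene too. Leave any purple or red look-alike of the tray_a alone.

How it is judged:
By the outcome, as a careful person would: the job done as asked, in the order asked, and still so for the second after the job is handed in, with the robot touching nothing.
It also fails if it takes over 72 s, if anything falls off the work surface, if the arm or the gripper's body presses on something with over 40 N, if the wrist force passes 120 N, or if a joint passes its speed limit or range.

## Working session

There is one attempt and no reset: what is moved stays moved. The work goes in short steps, Python scripts to look and compute and a shell command to move; the robot and the scene stay as the last step left them, time stands still between calls to the robot, and variables do not carry over. Pictures are saved under pics/ and viewed, at most 10 in all, crops included, and the job is handed in when it is done.

```bash
ls; mkdir -p pics
python3 - <<'E'
from plant import bot, viewer
import cv2,numpy as np
s=bot.read_state();print({k:np.round(v,3).tolist() for k,v in s.items()})
a=viewer.capture("scene");b=viewer.capture("side")
import pickle;pickle.dump((a,b),open('v0.pkl','wb'))
cv2.imwrite('pics/scene0.png',cv2.resize(a['color'],(800,600)));cv2.imwrite('pics/side0.png',cv2.resize(b['color'],(800,600)))
for v in(a,b):print(v['mtx'],v['k1'],v['R'],v['t'])
E
```

```text
pics
{'clock': 0.0, 'q': [-1.438, 0.088, 1.372, 0.0, 1.684, -0.103], 'qd': [0.0, 0.002, 0.0, 0.001, -0.001, 0.002], 'joint_torque': [-0.001, -34.018, -30.243, 0.072, 0.033, -0.0], 'tool_pos': [0.128, -0.534, 0.204], 'tool_rot': [0.993, 0.118, -0.0, -0.001], 'wrist_force': [0.251, -0.324, 1.051], 'torque': [-0.051, -0.034, 0.004], 'grip_force': 0.0, 'grip_width': 0.094}
[[478.9013179    0.         243.15006384]
 [  0.         478.9013179  197.32227182]
 [  0.           0.           1.        ]] 0.06832609189931495 [[ 0.83078458  0.55659333  0.00091503]
 [ 0.37862824 -0.56394309 -0.73389975]
 [-0.40796768  0.61005906 -0.67925718]] [-0.50441466 -0.0584378   1.5360447 ]
[[487.06696945   0.         256.84156489]
 [  0.         487.06696945 180.90134711]
 [  0.           0.           1.        ]] -0.16077189375707743 [[-0.99875833 -0.04977173 -0.00214003]
 [-0.03279714  0.68925307 -0.72377797]
 [ 0.0374987  -0.72280909 -0.69002962]] [ 0.52881545 -0.01644018  1.47039379]
```

View pics/scene0.png

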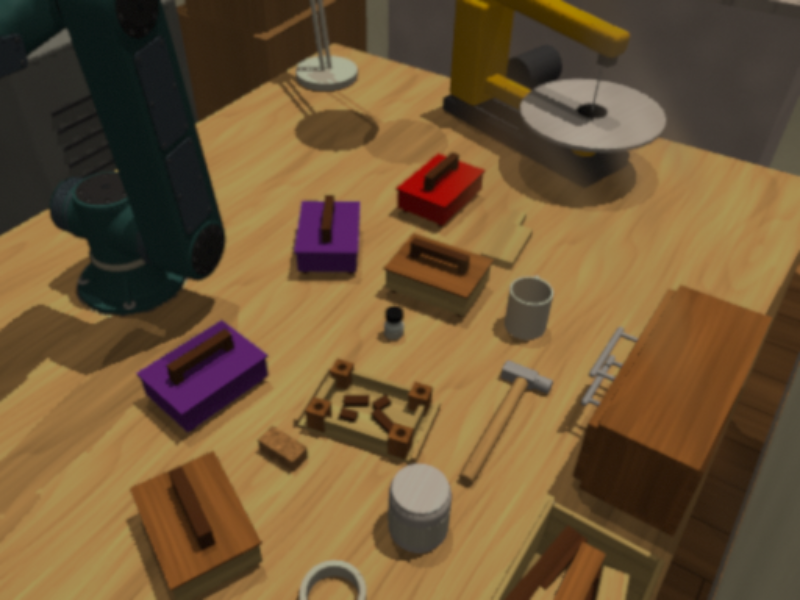

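View pics/side0.png

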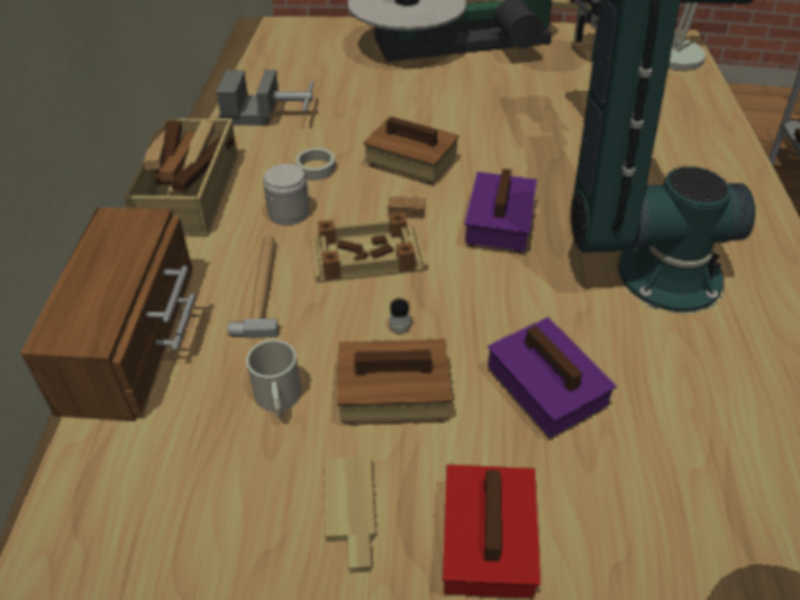

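The pictures show two brown trays with handle bars at scene (192,508) and (440,252), which are side (412,130) and (394,357). The base posts are at scene (343,368), (420,390), (401,435) and (318,408).

```bash
cat > h.py <<'E'
import numpy as np,cv2,pickle
from scipy.spatial.transform import Rotation as Rot
def ray(v,p):  # p in native pixels -> cam slopes
    return np.append(cv2.undistortPoints(np.array([[p]],float),v['mtx'],np.array([v['k1'],0,0,0,0.]))[0,0],1)
def onz(v,p,z,R=None,t=None):
    R=v['R'] if R is None else R;t=v['t'] if t is None else t
    d=R.T@ray(v,p);c=-R.T@t;return c+d*(z-c[2])/d[2]
def wristRt(v,s):
    T=np.eye(4);T[:3,:3]=Rot.from_quat(s['tool_rot']).as_matrix();T[:3,3]=s['tool_pos'];M=np.linalg.inv(T@v['T_tool_cam']);return M[:3,:3],M[:3,3]
def proj(v,X,R=None,t=None):
    R=v['R'] if R is None else R;t=v['t'] if t is None else t
    c=np.asarray(X)@R.T+t;s=c[:,:2]/c[:,2:];s=s*(1+v['k1']*(s**2).sum(1,keepdims=True));return s@v['mtx'][:2,:2].T+v['mtx'][:2,2]
def tray_pts(x,y,yaw,P):
    c,s=np.cos(yaw),np.sin(yaw);P=np.asarray(P,float);return np.c_[x+c*P[:,0]-s*P[:,1],y+s*P[:,0]+c*P[:,1],P[:,2]]
E
python3 - <<'E'
from h import *
a,b=pickle.load(open('v0.pkl','rb'));k=.64
S={'T1':(.104,[(178,470),(207,542)],[(388,122),(437,136)]),'T2':(.104,[(413,239),(468,260)],[(357,353),(432,355)]),
'base':(.05,[(343,368),(420,390),(401,435),(318,408)],[(398,219),(406,250),(331,263),(327,229)])}
for n,(z,A,B) in S.items():
  for v,P in((a,A),(b,B)):
    W=np.array([onz(v,np.array(p)*k,z) for p in P]);print(n,W.round(3)[:,:2].tolist(),W.mean(0).round(3))
E
```

```text
T1 [[0.479, -0.325], [0.592, -0.384]] [ 0.536 -0.354  0.104]
T1 [[0.577, -0.357], [0.467, -0.305]] [ 0.522 -0.331  0.104]
T2 [[0.472, 0.319], [0.593, 0.321]] [0.532 0.32  0.104]
T2 [[0.583, 0.321], [0.465, 0.319]] [0.524 0.32  0.104]
base [[0.528, 0.004], [0.664, 0.035], [0.688, -0.061], [0.546, -0.091]] [ 0.607 -0.028  0.05 ]
base [[0.54, -0.082], [0.52, 0.011], [0.658, 0.054], [0.678, -0.045]] [ 0.599 -0.015  0.05 ]
```

```bash
python3 -m inch '[[[40,-8,-20,0,0,0.07,94],[80,-16,-40,0,0,0.15,94],[120,-25,-60,0,0,0.23,94],[160,-33,-66,0,0,0.31,94],[200,-41,-66,0,0,0.39,94],[240,-50,-66,0,0,0.47,94],[280,-58,-66,0,0,0.55,94],[320,-66,-66,0,0,0.63,94],[360,-75,-66,0,0,0.7,94],[390,-82,-66,0,0,0.7,94]]]'
cat > look.py <<'E'
import sys
from h import *
from plant import bot,viewer
s=bot.read_state();v=viewer.capture('wrist');R,t=wristRt(v,s);pickle.dump((v,s,R,t),open(sys.argv[1]+'.pkl','wb'))
cv2.imwrite('pics/%s.png'%sys.argv[1],cv2.resize(v['color'],(800,600)))
print(np.round(s['tool_pos'],4),Rot.from_quat(s['tool_rot']).as_matrix()[:,0].round(4),np.round(s['wrist_force'],2),s['clock'])
E
python3 look.py w1
```

```text
clock: 0.93
tool_pos: [0.4905, -0.3622, 0.2707]
tool_rot: [0.973, -0.231, -0.0, -0.0]
wrist_force: [0.1, -0.8, 0.2]
grip_width: 0.0942
grip_force: 0.0
[ 0.4905 -0.3622  0.2707] [ 0.8935 -0.449  -0.001 ] [ 0.09 -0.81  0.18] 0.9333
```

View pics/w1.png

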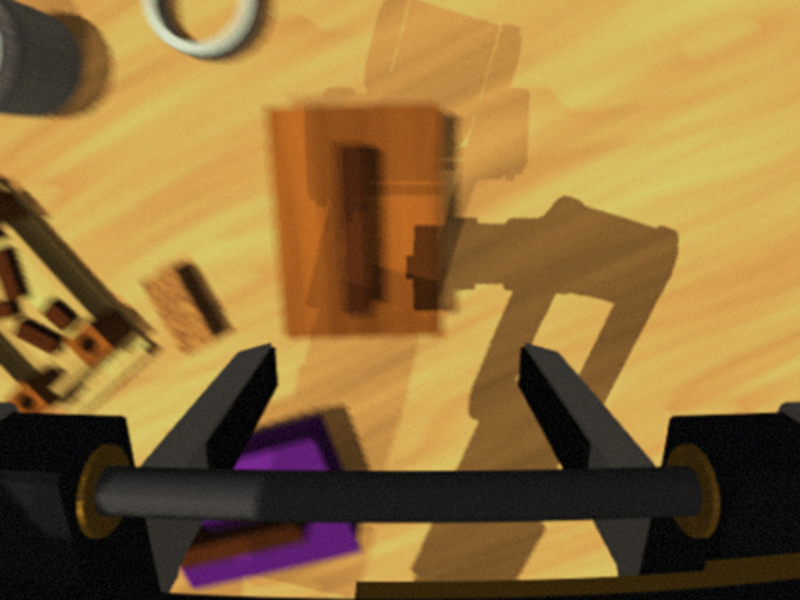

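The wrist view shows the tray with its bar top running from (362,147) to (362,313) and the lid corners at (272,108), (440,105), (443,333) and (288,336).

Run:
```python
from h import *
v,s,R,t=pickle.load(open('w1.pkl','rb'))
for z,P in((.104,[(362,147),(364,313)]),(.068,[(272,108),(440,105),(443,333),(288,336)])):
  W=np.array([onz(v,np.array(p)*.64,z,R,t) for p in P]);print(W.round(4)[:,:2].tolist(),W.mean(0).round(4))
  d=W[0]-W[-1];print(np.hypot(*d[:2]),np.arctan2(d[1],d[0]))
Rt=Rot.from_quat(s['tool_rot']).as_matrix();print(Rt)
print(v['T_tool_cam'].round(3))
```

```text
[[0.5785, -0.3791], [0.4752, -0.3267]] [ 0.5269 -0.3529  0.104 ]
0.1158214556902987 -0.4693963637477136
[[0.6354, -0.3316], [0.5817, -0.4418], [0.4231, -0.3688], [0.4771, -0.2552]] [ 0.5293 -0.3494  0.068 ]
0.17579014878189167 -0.4495138742589451
[[ 8.93530469e-01 -4.49002064e-01 -6.69329520e-04]
 [-4.49001468e-01 -8.93530590e-01  8.75797272e-04]
 [-9.91301184e-04 -4.82021610e-04 -9.99999392e-01]]
[[ 0.001 -0.966 -0.259  0.075]
 [ 1.     0.001 -0.    -0.001]
 [ 0.001 -0.259  0.966 -0.18 ]
 [ 0.     0.     0.     1.   ]]
```

```bash
python3 -m inch '[[[10,-9,0,0,0,0,94],[20,-18,10,0,0,0,94],[30,-26,30,0,0,0,94],[30,-26,60,0,0,0,94],[30,-26,90,0,0,0,94],[30,-26,120,0,0,0,94],[30,-26,145,0,0,0,94],[30,-26,170,0,0,0,94],[30,-26,185,0,0,0,94],[30,-26,193,0,0,0,94]]]'; python3 -m inch '[[[0,0,0,0,0,0,60],[0,0,0,0,0,0,30],[0,0,0,0,0,0,8],[0,0,0,0,0,0,8],[0,0,0,0,0,0,8],[0,0,0,0,0,0,8],[0,0,0,0,0,0,8],[0,0,0,0,0,0,8],[0,0,0,0,0,0,8],[0,0,0,0,0,0,8]]]' 45
```

```text
clock: 1.82
tool_pos: [0.5245, -0.3537, 0.074]
tool_rot: [0.973, -0.231, -0.003, -0.001]
wrist_force: [-0.2, 0.4, 0.2]
grip_width: 0.094
grip_force: 0.0
clock: 2.65
tool_pos: [0.527, -0.3541, 0.0785]
tool_rot: [0.973, -0.23, -0.0, 0.0]
wrist_force: [-0.7, -0.1, 0.3]
grip_width: 0.0306
grip_force: 0.0
```

```bash
python3 -m inch '[[[0,0,0,0,0,0,8],[0,0,0,0,0,0,8],[0,0,0,0,0,0,8],[0,0,0,0,0,0,8],[0,0,0,0,0,0,8],[0,0,0,0,0,0,8],[0,0,-5,0,0,0,8],[0,0,-10,0,0,0,8],[0,0,-15,0,0,0,8],[0,0,-20,0,0,0,8]]]'; python3 -m inch '[[[0,0,-10,0,0,0,8],[0,0,-20,0,0,0,8],[0,0,-20,0,0,0,8],[0,0,-20,0,0,0,8],[0,0,-20,0,0,0,8],[0,0,-20,0,0,0,8],[0,0,-20,0,0,0,8],[0,0,-20,0,0,0,8],[0,0,-20,0,0,0,8],[0,0,-20,0,0,0,8]]]'; python3 -c "
from plant import bot;print(bot.read_state())"
```

```text
clock: 3.48
tool_pos: [0.5267, -0.3545, 0.0987]
tool_rot: [0.973, -0.23, -0.0, 0.0]
wrist_force: [-0.3, -0.2, -3.3]
grip_width: 0.0196
grip_force: 44.9
clock: 4.32
tool_pos: [0.5269, -0.354, 0.1182]
tool_rot: [0.973, -0.23, -0.0, -0.0]
wrist_force: [-0.8, 1.0, -3.6]
grip_width: 0.0197
grip_force: 44.9
{'clock': 4.3167, 'q': array([-6.80888738e-01,  3.05502057e-01,  1.28790677e+00, -4.76387217e-05,
        1.54862268e+00,  1.35408594e+00]), 'qd': array([-0.00104513, -0.00169684, -0.00233393,  0.00089383,  0.00065839,
        0.00174591]), 'joint_torque': array([ 1.56062437e-03, -4.45306742e+01, -3.11992013e+01,  3.15910787e-02,
       -5.51292056e-02, -6.56225202e-04]), 'tool_pos': array([ 0.52691472, -0.35404915,  0.11819955]), 'tool_rot': array([ 9.73188085e-01, -2.30010659e-01, -2.08025782e-04, -7.37492181e-05]), 'wrist_force': array([-0.76914817,  0.9789753 , -3.64293226]), 'torque': array([ 0.08459638, -0.01960725, -0.05388386]), 'grip_force': 44.905434250831604, 'grip_width': 0.019668954316773315}
```

It weighs about 0.35 kg, so this is the empty tray. I'll set it back where it stood.

```bash
python3 -m inch '[[[0,0,8,0,0,0,8],[0,0,16,0,0,0,8],[0,0,24,0,0,0,8],[0,0,30,0,0,0,8],[0,0,34,0,0,0,8],[0,0,37,0,0,0,8],[0,0,39,0,0,0,8],[0,0,40,0,0,0,8],[0,0,40,0,0,0,8],[0,0,40,0,0,0,8]]]'; python3 -m inch '[[[0,0,0,0,0,0,50],[0,0,0,0,0,0,94],[0,0,0,0,0,0,94],[0,0,0,0,0,0,94],[0,0,0,0,0,0,94],[0,0,0,0,0,0,94],[0,0,0,0,0,0,94],[0,0,-10,0,0,0,94],[0,0,-30,0,0,0,94],[0,0,-60,0,0,0,94]]]'
```

```text
clock: 5.15
tool_pos: [0.5272, -0.3544, 0.0789]
tool_rot: [0.973, -0.23, 0.0, 0.0]
wrist_force: [1.0, -0.1, -2.0]
grip_width: 0.0198
grip_force: 44.9
clock: 5.98
tool_pos: [0.5254, -0.3529, 0.1361]
tool_rot: [0.973, -0.23, -0.003, -0.001]
wrist_force: [0.4, 0.2, -0.8]
grip_width: 0.083
grip_force: 0.0
```

```bash
python3 -m inch '[[[0,0,-38,0,0,0,94],[-10,-10,-72,0,0,-0.06,94],[-32,-32,-95,0,0,-0.14,94],[-58,-58,-115,0,0,-0.24,94],[-85,-85,-130,0,0,-0.34,94],[-113,-112,-142,0,0,-0.44,94],[-141,-140,-142,0,0,-0.54,94],[-169,-168,-142,0,0,-0.64,94],[-197,-196,-142,0,0,-0.666,94],[-223,-222,-142,0,0,-0.666,94]]]'; python3 -m inch '[[[0,0,0,0,0,0,94],[0,0,0,0,0,0,94],[0,0,0,0,0,0,94],[0,0,0,0,0,0,94],[0,0,0,0,0,0,94],[0,0,0,0,0,0,94],[0,0,0,0,0,0,94],[0,0,0,0,0,0,94],[0,0,0,0,0,0,94],[0,0,0,0,0,0,94]]]';python3 look.py wb
```

```text
clock: 6.82
tool_pos: [0.4259, -0.054, 0.2817]
tool_rot: [0.995, 0.101, 0.001, 0.0]
wrist_force: [-0.1, -0.1, 0.1]
grip_width: 0.094
grip_force: 0.0
clock: 7.65
tool_pos: [0.427, -0.056, 0.2804]
tool_rot: [0.995, 0.101, -0.0, 0.0]
wrist_force: [-0.5, -0.3, 0.1]
grip_width: 0.0941
grip_force: 0.0
[ 0.427  -0.056   0.2804] [ 9.798e-01  2.000e-01 -2.000e-04] [-0.5  -0.33  0.11] 7.65
```

View pics/wb.png

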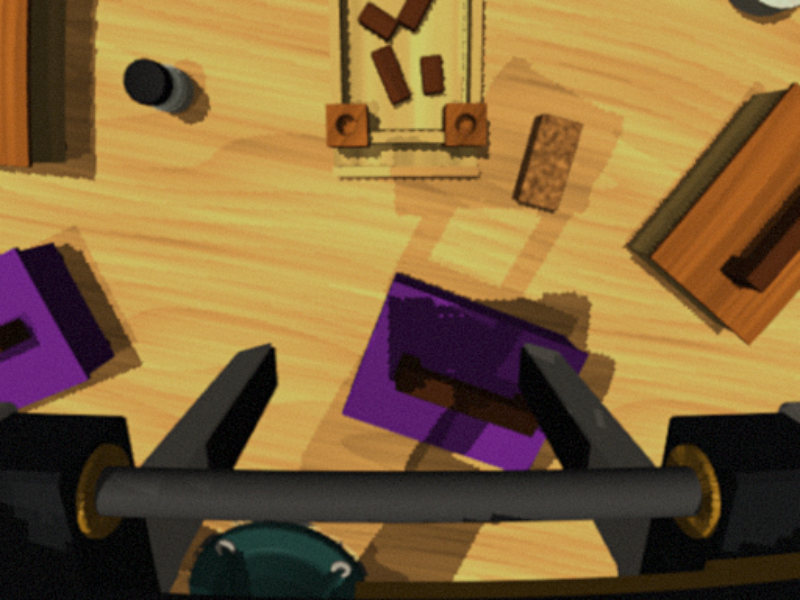

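This wrist view cuts off the base: only the near posts show, with sockets at about (347,126) and (466,126). The camera tilts backward, so I'll move forward 140 mm.

```bash
python3 -m inch '[[[30,0,0,0,0,0,94],[65,0,0,0,0,0,94],[100,0,0,0,0,0,94],[130,0,0,0,0,0,94],[140,0,0,0,0,0,94],[140,0,0,0,0,0,94],[140,0,0,0,0,0,94],[140,0,0,0,0,0,94],[140,0,0,0,0,0,94],[140,0,0,0,0,0,94]]]';python3 look.py wc
```

```text
clock: 8.53
tool_pos: [0.5632, -0.0281, 0.2815]
tool_rot: [0.995, 0.1, 0.001, 0.0]
wrist_force: [0.2, -0.3, 0.3]
grip_width: 0.094
grip_force: 0.0
[ 0.5632 -0.0281  0.2815] [0.9798 0.1998 0.0012] [ 0.15 -0.3   0.32] 8.5333
```

View pics/wc.png

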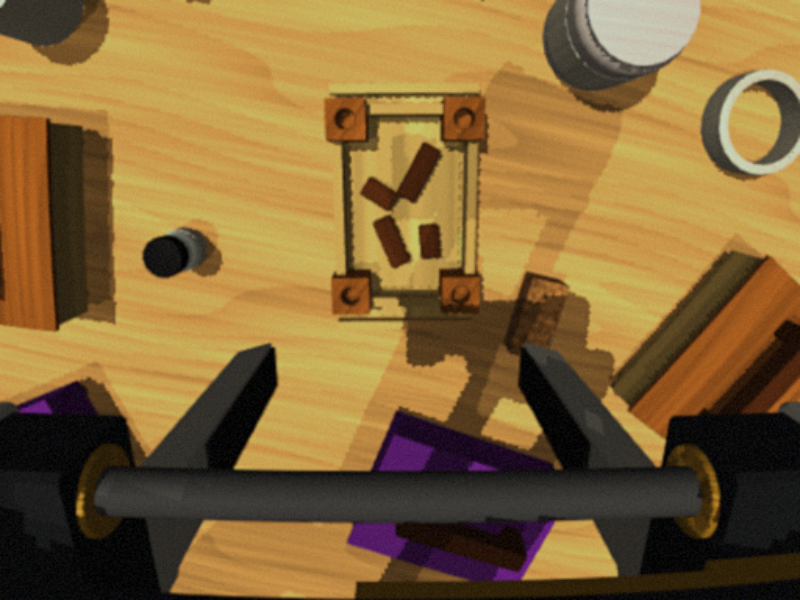

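All four posts are in view, with top-face centres at TL (346,118), TR (465,118), BL (351,294) and BR (461,294).

```bash
cat > basefit.py <<'E'
import sys
from h import *
from scipy.optimize import minimize
v,s,R,t=pickle.load(open(sys.argv[1]+'.pkl','rb'))
P=np.array([(346,118.5),(465,118),(461,294.5),(351.5,294.5)])*.64
W=np.array([onz(v,p,.05,R,t) for p in P]);print(W.round(4)[:,:2].tolist());c0=W.mean(0)
d=(W[0]+W[1]-W[2]-W[3])[:2];y0=np.arctan2(d[1],d[0]);print('hand',c0.round(4),y0,np.linalg.norm(W[0]-W[1]),np.linalg.norm(W[1]-W[2]))
# photometric: socket disc dark, post-top ring bright, just outside square not orange
img=cv2.GaussianBlur(v['color'],(0,0),.7).astype(np.float32);r=img[...,2];sat=img[...,2]-img[...,1]  # orange-ness
g=np.linspace(-.0145,.0145,15);A=np.array([(x,y) for x in g for y in g]);A=A[np.hypot(*A.T)>.0095]
D=np.array([(q*np.cos(a),q*np.sin(a)) for q in(.002,.005,.007) for a in np.arange(0,6.28,.4)])
e=np.linspace(-.0145,.0145,15);O=np.vstack([np.c_[e,e*0+k] for k in(-.018,.018)]+[np.c_[e*0+k,e] for k in(-.018,.018)])
def samp(ch,L,p):
    pts=np.vstack([L+np.array(q) for q in((.072,.047),(.072,-.047),(-.072,.047),(-.072,-.047))])
    uv=proj(v,tray_pts(*p,np.c_[pts,np.full(len(pts),.05)]),R,t).astype(np.float32)
    return cv2.remap(ch,uv[:,0].copy().reshape(1,-1),uv[:,1].copy().reshape(1,-1),cv2.INTER_LINEAR).mean()
f=lambda p:-(samp(r,A,p)-samp(r,D,p)+2*(samp(sat,A,p)-samp(sat,O,p)))
best=min((minimize(f,[c0[0]+dx,c0[1]+dy,y0],method='Nelder-Mead',options=dict(initial_simplex=[[c0[0]+dx,c0[1]+dy,y0],[c0[0]+dx+.003,c0[1]+dy,y0],[c0[0]+dx,c0[1]+dy+.003,y0],[c0[0]+dx,c0[1]+dy,y0+.03]])) for dx in(-.002,.001) for dy in(-.002,.001)),key=lambda q:q.fun)
print('fit',best.x.round(4),best.fun,f([c0[0],c0[1],y0]))
x,y,w=best.x;o=cv2.resize(v['color'],None,fx=6,fy=6,interpolation=3)
for q in((.072,.047),(.072,-.047),(-.072,.047),(-.072,-.047)):
    for L in(np.array([(-.016,-.016),(.016,-.016),(.016,.016),(-.016,.016)]),np.array([(.008*np.cos(a),.008*np.sin(a)) for a in np.arange(0,6.28,.3)])):
        uv=proj(v,tray_pts(x,y,w,np.c_[L+q,np.full(len(L),.05)]),R,t);cv2.polylines(o,[np.round(uv*6+2.5).astype(int)],True,(255,255,0),1)
m=(proj(v,[[x,y,.05]],R,t)[0]*6).astype(int);cv2.imwrite('pics/basefit.png',cv2.resize(o[max(m[1]-480,0):m[1]+480,m[0]-340:m[0]+340],(425,600)))
E
python3 basefit.py wc
```

```text
[[0.6641, 0.0343], [0.6833, -0.0572], [0.5431, -0.0869], [0.5244, 0.0044]]
hand [ 0.6037 -0.0263  0.05  ] 0.20989127943525343 0.09352440976775253 0.14336025553577436
fit [ 0.6031 -0.0249  0.2096] -97.55817413330078 -84.99736
```

View pics/basefit.png

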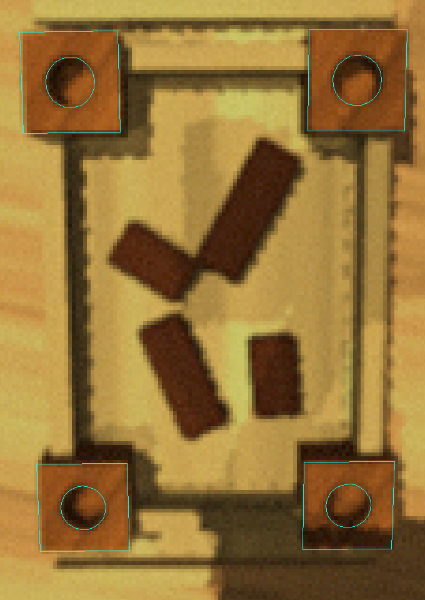

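The overlay sits on all four posts and sockets, putting the base tray at (0.603,-0.025) with yaw 0.2096. Next is the other brown tray.

```bash
python3 -m inch '[[[0,-36,0,0,0,0.02,94],[0,-72,0,0,0,0.04,94],[0,-110,0,0,0,0.07,94],[-1,-148,0,0,0,0.1,94],[-1,-186,0,0,0,0.13,94],[-2,-224,0,0,0,0.15,94],[-2,-262,0,0,0,0.17,94],[-3,-300,0,0,0,0.2,94],[-4,-335,0,0,0,0.2,94],[-4,-356,0,0,0,0.2,94]]]';python3 -m inch '[[[0,0,0,0,0,0,94],[0,0,0,0,0,0,94],[0,0,0,0,0,0,94],[0,0,0,0,0,0,94],[0,0,0,0,0,0,94],[0,0,0,0,0,0,94],[0,0,0,0,0,0,94],[0,0,0,0,0,0,94],[0,0,0,0,0,0,94],[0,0,0,0,0,0,94]]]';python3 look.py wd
```

```text
clock: 9.42
tool_pos: [0.4871, 0.3231, 0.2809]
tool_rot: [1.0, 0.002, 0.0, -0.001]
wrist_force: [-0.9, 0.3, 0.5]
grip_width: 0.094
grip_force: 0.0
clock: 10.25
tool_pos: [0.4889, 0.3201, 0.2804]
tool_rot: [1.0, 0.001, -0.0, 0.0]
wrist_force: [-0.1, -0.5, -0.4]
grip_width: 0.0941
grip_force: 0.0
[0.4889 0.3201 0.2804] [ 1.      0.0016 -0.    ] [-0.11 -0.52 -0.35] 10.25
```

View pics/wd.png

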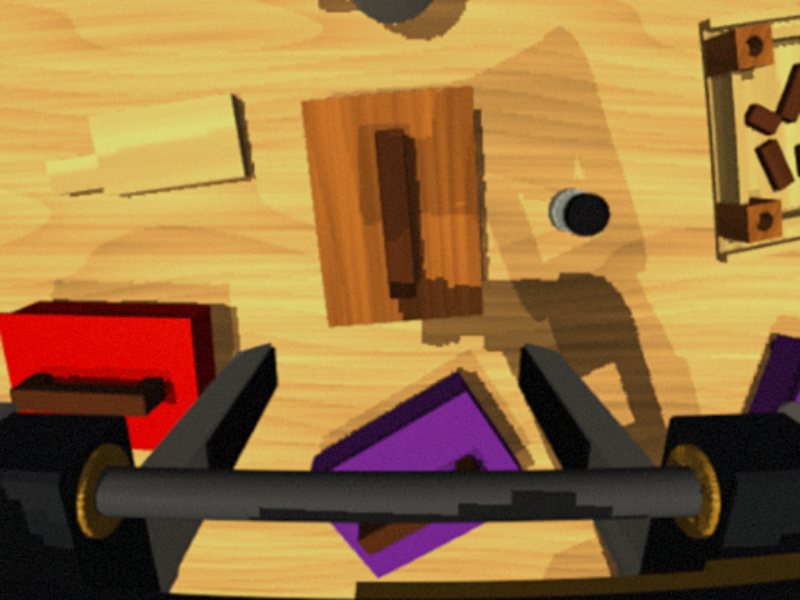

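The tray is in view with lid corners at (303,100), (473,87), (481,313) and (330,326). The bar's top-face ends are at (390,130) and (402,284).

Run:
```python
from h import *
v,s,R,t=pickle.load(open('wd.pkl','rb'))
for z,P in((.104,[(390,130),(402,284)]),(.068,[(303,100),(473,87),(481,313),(330,326)])):
  W=np.array([onz(v,np.array(p)*.64,z,R,t) for p in P]);print(W.round(4)[:,:2].tolist(),W.mean(0).round(4))
  d=W[0]-W[-1];print(np.hypot(*d[:2]),np.arctan2(d[1],d[0]))
d=W[1]-W[2];print(np.arctan2(d[1],d[0]))
```

```text
[[0.5873, 0.3261], [0.4792, 0.3174]] [0.5333 0.3217 0.104 ]
0.10846378863623582 0.07985394856622954
[[0.6116, 0.3914], [0.621, 0.265], [0.4464, 0.2521], [0.4349, 0.3764]] [0.5285 0.3212 0.068 ]
0.17737828546990733 0.08512868494901321
0.07399429868745375
```

```bash
python3 -m inch '[[[14,0,0,0,0,-0.03,94],[28,-1,10,0,0,-0.077,94],[40,-1,30,0,0,-0.077,94],[40,-1,60,0,0,-0.077,94],[40,-1,95,0,0,-0.077,94],[40,-1,130,0,0,-0.077,94],[40,-1,160,0,0,-0.077,94],[40,-1,182,0,0,-0.077,94],[40,-1,196,0,0,-0.077,94],[40,-1,203,0,0,-0.077,80]]]' 60; python3 -m inch '[[[0,0,0,0,0,0,8],[0,0,0,0,0,0,8],[0,0,0,0,0,0,8],[0,0,0,0,0,0,8],[0,0,0,0,0,0,8],[0,0,0,0,0,0,8],[0,0,0,0,0,0,8],[0,0,0,0,0,0,8],[0,0,0,0,0,0,8],[0,0,0,0,0,0,8]]]';python3 -m inch '[[[0,0,0,0,0,0,8],[0,0,0,0,0,0,8],[0,0,0,0,0,0,8],[0,0,0,0,0,0,8],[0,0,-5,0,0,0,8],[0,0,-10,0,0,0,8],[0,0,-20,0,0,0,8],[0,0,-30,0,0,0,8],[0,0,-30,0,0,0,8],[0,0,-30,0,0,0,8]]]'
```

```text
clock: 11.13
tool_pos: [0.5271, 0.3205, 0.0739]
tool_rot: [0.999, 0.039, -0.003, 0.001]
wrist_force: [-0.3, 0.8, -0.2]
grip_width: 0.0902
grip_force: 0.0
clock: 11.97
tool_pos: [0.5289, 0.3213, 0.0774]
tool_rot: [0.999, 0.039, -0.0, 0.0]
wrist_force: [0.5, -0.3, 0.4]
grip_width: 0.0242
grip_force: 0.0
clock: 12.8
tool_pos: [0.5298, 0.3217, 0.1091]
tool_rot: [0.999, 0.039, 0.001, -0.001]
wrist_force: [0.2, -0.2, -6.3]
grip_width: 0.0191
grip_force: 60.0
```

The wrist reads 6.3 N, so this is the full tray. I'll lift it and carry it over the base.

```bash
python3 -m inch '[[[0,0,-10,0,0,0,8],[0,0,-25,0,0,0,8],[0,0,-45,0,0,0,8],[0,0,-65,0,0,0,8],[0,0,-85,0,0,0,8],[0,4,-105,0,0,0,8],[1,10,-120,0,0,-0.01,8],[3,22,-132,0,0,-0.02,8],[5,38,-142,0,0,-0.03,8],[8,58,-150,0,0,-0.04,8]]]'; python3 -m inch '[[[2,22,0,0,0,-0.01,8],[5,46,0,0,0,-0.02,8],[9,72,0,0,0,-0.03,8],[13,100,0,0,0,-0.04,8],[17,130,0,0,0,-0.05,8],[21,160,0,0,0,-0.06,8],[25,188,0,0,0,-0.07,8],[29,214,0,0,0,-0.08,8],[32,236,0,0,0,-0.085,8],[34,254,0,0,0,-0.09,8]]]'; python3 -c "
from plant import bot;import numpy as np
from scipy.spatial.transform import Rotation as R
s=bot.read_state();print(s['tool_pos'],R.from_quat(s['tool_rot']).as_matrix())"
```

```text
clock: 13.63
tool_pos: [0.5411, 0.2645, 0.2589]
tool_rot: [0.998, 0.061, 0.0, -0.0]
wrist_force: [0.0, 0.2, -6.8]
grip_width: 0.0193
grip_force: 60.0
clock: 14.47
tool_pos: [0.6053, 0.0138, 0.2574]
tool_rot: [0.995, 0.104, -0.0, 0.0]
wrist_force: [-0.4, 0.9, -6.3]
grip_width: 0.0193
grip_force: 60.0
[0.60531989 0.01381825 0.25742001] [[ 9.78566021e-01  2.05932120e-01 -7.10723117e-04]
 [ 2.05931619e-01 -9.78566120e-01 -7.18841277e-04]
 [-8.43522072e-04  5.57073285e-04 -9.99999489e-01]]
```

```bash
python3 -m inch '[[[-2,10,0,0,0,-0.002,8],[-5,20,0,0,0,-0.002,8],[-8,30,0,0,0,-0.002,8],[-10,37,0,0,0,-0.002,8],[-10,38,0,0,0,-0.002,8],[-10,38,0,0,0,-0.002,8],[-10,38,0,0,0,-0.002,8],[-10,38,0,0,0,-0.002,8],[-10,38,0,0,0,-0.002,8],[-10,38,0,0,0,-0.002,8]]]'; python3 look.py we
```

```text
clock: 15.3
tool_pos: [0.6034, -0.0227, 0.2575]
tool_rot: [0.994, 0.106, 0.0, -0.0]
wrist_force: [-0.7, -0.0, -6.7]
grip_width: 0.0194
grip_force: 60.0
[ 0.6034 -0.0227  0.2575] [9.777e-01 2.101e-01 1.000e-04] [-0.66 -0.01 -6.68] 15.3
```

View pics/we.png

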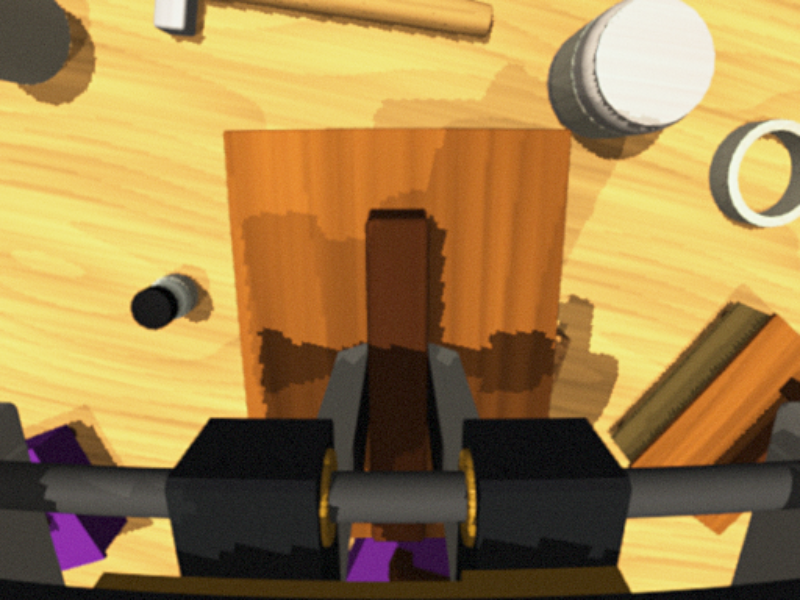

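The held tray shows lid far corners at (224,131) and (570,128), lid sides passing (246,418) and (551,418), and the bar's far top edge from (368,220) to (428,220).

Run:
```python
from h import *
v,s,R,t=pickle.load(open('we.pkl','rb'))
Rt=Rot.from_quat(s['tool_rot']).as_matrix();p0=s['tool_pos']
zt=p0[2]-.0775
for n,z,P in(('lid',.068,[(224.5,131),(570,128),(551,416),(247,416)]),('bar',.104,[(368,220),(428,219),(429,335),(369,335)])):
  W=np.array([onz(v,np.array(p)*.64,zt+z,R,t) for p in P]);L=(W-p0)@Rt;print(n,(L*1000).round(1)[:,:2].tolist())
```

```text
lid [[87.9, -64.1], [89.0, 62.5], [-27.2, 64.5], [-27.3, -64.4]]
bar [[58.9, -9.7], [59.2, 8.7], [21.8, 9.6], [21.8, -9.9]]
```

```bash
python3 -m inch '[[[0,1,8,0,0,0,8],[0,2,22,0,0,0,8],[0,2.3,40,0,0,0,8],[0,2.3,58,0,0,0,8],[0,2.3,75,0,0,0,8],[0,2.3,90,0,0,0,8],[0,2.3,102,0,0,0,8],[0,2.3,110,0,0,0,8],[0,2.3,112,0,0,0,8],[0,2.3,112,0,0,0,8]]]'; python3 -m inch '[[[0,0,0,0,0,0,8],[0,0,0,0,0,0,8],[0,0,0,0,0,0,8],[0,0,0,0,0,0,8],[0,0,0,0,0,0,8],[0,0,0,0,0,0,8],[0,0,0,0,0,0,8],[0,0,0,0,0,0,8],[0,0,0,0,0,0,8],[0,0,0,0,0,0,8]]]'
python3 - <<'E'
from plant import bot,viewer;import numpy as np,cv2
from scipy.spatial.transform import Rotation as R
s=bot.read_state();print(s['tool_pos'],s['wrist_force'],s['torque']);M=R.from_quat(s['tool_rot']).as_matrix();print(M)
d=np.array([.6038,-.0250,0])-s['tool_pos'];print(d@M*1000, .2096-np.arctan2(M[1,0],M[0,0]))
E
```

```text
clock: 16.18
tool_pos: [0.6036, -0.0255, 0.1448]
tool_rot: [0.994, 0.105, -0.001, -0.0]
wrist_force: [0.3, -0.7, -5.9]
grip_width: 0.0194
grip_force: 60.0
clock: 17.02
tool_pos: [0.6038, -0.0255, 0.1454]
tool_rot: [0.994, 0.105, -0.0, 0.0]
wrist_force: [-0.3, 0.2, -6.3]
grip_width: 0.0195
grip_force: 60.0
[ 0.60383814 -0.02554338  0.14540582] [-0.32416267  0.17508643 -6.28766022] [-0.03019531 -0.02069726 -0.01494553]
[[ 9.77859618e-01  2.09261942e-01 -8.40502612e-05]
 [ 2.09261937e-01 -9.77859621e-01 -6.28756743e-05]
 [-9.53468422e-05  4.38950624e-05 -9.99999994e-01]]
[ 9.02740278e-02 -5.45715789e-01  1.45405789e+02] -0.001220126000590016
```

Within 0.5 mm. Descending slowly toward the post tops (TCP z 0.1275).

```bash
python3 -m inch '[[[0,-0.5,3,0,0,0,8],[0,-0.5,6,0,0,0,8],[0,-0.5,9,0,0,0,8],[0,-0.5,12,0,0,0,8],[0,-0.5,14,0,0,0,8],[0,-0.5,16,0,0,0,8],[0,-0.5,18,0,0,0,8],[0,-0.5,20,0,0,0,8],[0,-0.5,21,0,0,0,8],[0,-0.5,21,0,0,0,8]]]';  python3 -c "
from plant import bot
s=bot.read_state();print(s['tool_pos'],s['wrist_force'],s['torque'])"
```

```text
clock: 17.85
tool_pos: [0.6036, -0.0251, 0.1241]
tool_rot: [0.994, 0.105, -0.0, -0.0]
wrist_force: [-0.4, 0.1, -7.0]
grip_width: 0.0197
grip_force: 60.0
[ 0.6035854  -0.02505857  0.12411937] [-0.36299714  0.07400307 -7.01031085] [-0.03189923 -0.0199845  -0.00403971]
```

The pins are about 3 mm into the sockets with no contact force. Continuing to home (about 0.1135).

```bash
python3 -m inch '[[[0,0,2,0,0,0,8],[0,0,3,0,0,0,8],[0,0,4,0,0,0,8],[0,0,5,0,0,0,8],[0,0,6,0,0,0,8],[0,0,7,0,0,0,8],[0,0,8,0,0,0,8],[0,0,9,0,0,0,8],[0,0,10,0,0,0,8],[0,0,10.5,0,0,0,8]]]';  python3 -c "
from plant import bot
s=bot.read_state();print(s['tool_pos'],s['wrist_force'],s['torque'])"
```

```text
clock: 18.68
tool_pos: [0.6037, -0.0251, 0.1137]
tool_rot: [0.994, 0.105, -0.0, -0.0]
wrist_force: [0.2, 0.3, -5.7]
grip_width: 0.0194
grip_force: 60.0
[ 0.60368226 -0.02505554  0.11373793] [ 0.23171287  0.27867933 -5.66794346] [-0.02327368 -0.03570895 -0.02588444]
```

```bash
python3 -m inch '[[[0,0,0.3,0,0,0,8],[0,0,0.6,0,0,0,8],[0,0,0.9,0,0,0,8],[0,0,1.2,0,0,0,8],[0,0,1.5,0,0,0,8],[0,0,1.5,0,0,0,8],[0,0,1.5,0,0,0,8],[0,0,1.5,0,0,0,8],[0,0,1.5,0,0,0,8],[0,0,1.5,0,0,0,8]]]';  python3 -c "
from plant import bot
s=bot.read_state();print(s['tool_pos'],s['wrist_force'],s['torque'])"
```

```text
clock: 19.52
tool_pos: [0.6038, -0.0251, 0.1134]
tool_rot: [0.994, 0.105, 0.0, 0.0]
wrist_force: [-3.7, 0.3, 1.6]
grip_width: 0.0197
grip_force: 60.0
[ 0.60379857 -0.02509086  0.11336182] [-3.69370095  0.26172025  1.63545391] [0.07952839 0.7341148  0.02234241]
```

The tray stopped at 0.1134, which is home height, and its weight is now carried by the base. Releasing and retreating.

```bash
python3 -m inch '[[[0,0,0,0,0,0,30],[0,0,0,0,0,0,60],[0,0,0,0,0,0,94],[0,0,0,0,0,0,94],[0,0,0,0,0,0,94],[0,0,0,0,0,0,94],[0,0,0,0,0,0,94],[0,0,0,0,0,0,94],[0,0,-10,0,0,0,94],[0,0,-30,0,0,0,94]]]'; python3 -m inch '[[[0,0,-25,0,0,0,94],[0,0,-55,0,0,0,94],[0,0,-85,0,0,0,94],[-10,0,-115,0,0,0,94],[-40,0,-140,0,0,0,94],[-75,0,-150,0,0,0,94],[-110,0,-150,0,0,0,94],[-145,0,-150,0,0,0,94],[-175,0,-150,0,0,0,94],[-190,0,-150,0,0,0,94]]]'
python3 - <<'E'
from plant import viewer;import cv2
a=viewer.capture('scene')['color'];b=viewer.capture('side')['color']
cv2.imwrite('pics/end.png',cv2.hconcat([cv2.resize(a[160:384,60:330],(400,332)),cv2.resize(b[50:274,150:420],(400,332))]))
E
```

```text
clock: 20.35
tool_pos: [0.6019, -0.0248, 0.14]
tool_rot: [0.994, 0.105, -0.003, -0.001]
wrist_force: [0.3, 0.2, 0.5]
grip_width: 0.0827
grip_force: 0.0
clock: 21.18
tool_pos: [0.4153, -0.0651, 0.2944]
tool_rot: [0.994, 0.105, 0.001, 0.001]
wrist_force: [1.0, 0.5, -0.9]
grip_width: 0.0938
grip_force: 0.0
```

View pics/end.png

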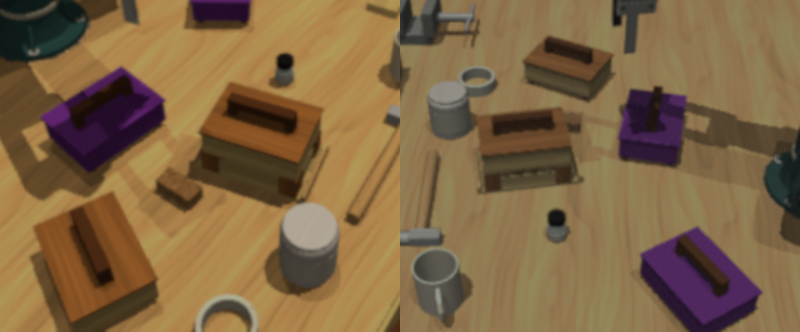

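The full tray sits flush on the base's posts at (262,135) in the left panel. The empty tray stands on the bench at (95,262), and the other items are where they were.

```bash
python3 -c "
from plant import bot;print(bot.finish_job())"
```

```text
the job is handed in; nothing more can be done
None
```

The full tray is seated fully home on the base tray, lowered in the hand; the empty one was weighed and set back where it stood on the bench, nothing else appears moved, and I handed the job in at about 21 s with no verdict returned.

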